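Shut the ink cabinet and hold its locking rod through both eyes

TASK

Push the steel ink cabinet's door shut until it seats on its catch. Then take the longer of the two rods out of the wooden stand and thread it upright from above through the eye on the cabinet's top and on through the eye on the door, until its foot stands out about two centimetres below the lower eye. Finish while still holding the rod there in the gripper, and leave the short rod and everything else on the table where it is.

Things in the scene. Friction and masses are not known exactly. Their poses are not given: they have to be found in the camera images.
- door (a joint): the cabinet door's hinge, rad: 0 = shut and seated on the catch, grows as it opens (upright hinge on the cabinet's left, +y, edge; the door swings out to -x, towards the robot). Starts 0.5 to 0.9 open, stays where it is left. A spring roller catch at the free edge resists from about 0.06 rad, needing some 7 N at door_face to overcome, then pulls the door home below 0.02 rad and keeps it there.
- door_hinge (a point): point on the door's hinge axis, 150 mm above the table. Its x axis points square out of the door's back and turns with the door (when shut: into the cabinet); y points from the free edge to the hinge. The door panel reaches from 0 to 250 mm from the axis along -y, its outer face is 14 mm from the axis along -x, panel from 32 to 150 mm above the table.
- door_face (a point): middle of the door's outer face (125 mm from the hinge axis), 120 mm above the table, a good place to push; the axes turn with the door as for door_hinge
- cabinet: fixed grey sheet-steel ink cabinet, 200 deep (x), 260 wide (y), 160 high; origin under its centre, front (door side) to its -x. Its position and yaw vary.
- upper_eye (a point): centre of the mouth (top face) of the upper eye: round hole 15 mm across, vertical, right through a fixed steel strap 36 mm wide, 12 thick, lying on the cabinet's top and reaching 52 mm beyond its front; mouth 172 mm above the table
- lower_eye (a point): centre of the mouth (top face) of the lower eye: round hole 15 mm across, vertical, right through a steel lug 36 x 36 x 12 mm on the door's outer face near its free edge, 215 mm from the hinge axis, mouth 108 mm above the table. Exactly below the upper eye (64 mm lower) when the door is shut; moves with the door.
- rod: the long locking rod: plain steel, 10 mm across, 170 long, tapered to 6 mm over the last 4 mm at its foot; origin at the centre of the foot, z along the rod to its top. Stands upright in one of the stand's outer holes, foot 10 mm above the table. About 0.1 kg.
- short_rod: a rod of the same steel and thickness but only 100 mm long, standing in the stand's other outer hole; not wanted; origin at its foot
- stand: fixed wooden block 60 x 170 x 50 mm high with three upright holes 12 mm across, 40 deep, in a row along its y at -55, 0 and 55 mm; origin under its centre
- tape: roll of tape, ring 90 mm across, 22 high, lying flat; origin under its centre; bystander, loose
- spatula: palette spatula lying flat; bystander, loose
- paint_a: paint bottle, 60 mm across, 170 high, standing; origin under its centre; bystander, loose
- paint_b: paint bottle, 60 mm across, 170 high, standing; origin under its centre; bystander, loose
- paint_c: ink jar, 64 mm across, 110 high, standing; origin under its centre; bystander, loose
- brayer: ink roller with a wooden handle lying flat, roller 40 mm across; origin under the roller; bystander, loose

How it is judged:
By the outcome, as a careful person would: the job done as asked, in the order asked, and still so for the second after the job is handed in, while the arm keeps its last pose, push and grip.
It also fails if it takes over 64 s, if anything falls off the work surface, if the arm or the gripper's body presses on something with over 40 N, if the wrist force passes 120 N, or if a joint passes its speed limit or range.

ROBOT

A 6-joint arm with a two-finger parallel gripper is mounted at the origin on the work surface. World frame = base frame: x ahead of the robot, y to its left, z up, the work surface at z = 0. Lengths are in m, angles in degrees, forces in N, time in s.
With the tool pointing down it reaches from about 0.4 to 0.825 m from the base axis. Payload 7 kg.
Tool frame: the origin (TCP) lies midway between the tips of the shut fingers; the grasp point (between the pads) lies 19 mm behind it; z points along the fingers, y is the line along which they close (so a half turn about z gives the same grasp; the last joint's range is limited). The gripper opens to 88 mm and grips with 3 to 60 N. Pads are 19 mm wide; open, the fingers measure 130 mm over their backs; the gripper's body (78 mm by 193 mm) begins 47 mm behind the grasp point.
Start: joints at [-57.347, 20.546, 0.682, 0, -70.136, -16.507], TCP at [0.188, -0.648, 0.227] pointing down, gripper open.
Joint ranges: [-176.03, 176.03], [-82.01, 121.73], [-58.28, 71.71], [-173.87, 95.51], [-174.79, -0.11], [-173.66, 173.66]. Speed limits (degrees/s): [136.94, 136.94, 172.46, 180, 180, 180].

INTERFACE

Orientations are given as [roll, pitch, yaw] about the fixed x, y, z axes, in that order (R = Rz(yaw) Ry(pitch) Rx(roll)).
In Python, from plant import ctrl gives the robot as it stands. The module is installed in compiled form; this text tells all that it offers.
- The arm moves only by the tool send_rows, never from a script. Its argument "plan" is a list that holds one entry, the list of rows, each a list of 6 numbers: the shift along the tool's x, y, z in fractions of the full range, 1 being 80 cm, then the turn, a rotation vector about the tool's x, y, z in normalised numbers (1 is 4 rad). A call has 1 to 8 rows; each row is the pose to reach, as a shift and turn from the pose commanded when the call began, along the tool's axes at that moment; what a row does not reach only later rows make up. A row lasts 1/12 s, in which the tool goes at most 41.7 mm and 7.16 degrees, less where a joint would pass 70% of its speed; a pose out of reach is approached as far as the arm can. A call with a gripper value outside its range is refused whole. "fingers" is the opening, from 0 (shut) to 1 (fully open), set as the call begins (left out, the last holds). The fingers move at their own pace and stop on an object; the grip force is fixed at half the most. Time passes only in rows, so rows that repeat a pose let the fingers close. It gives the time, the measured TCP pose, the force, the opening and the grip force at its end, in the units of the state.
- ctrl.get_obs(): the state, without advancing time (a new reading comes with each control period).
- ctrl.snapshot(name): name is "scene" or "top" or "wrist"; returns a dict with "img" (480x640x3 uint8, red, green, blue), "K" (3x3 intrinsics, pixels), "k1" (the pictures are not rectified: a ray, as slopes to the right and down, at radius r is drawn at 1 + k1 r^2 times it, then the intrinsics apply), "pose" (4x4, takes a point from camera to world coordinates). Camera axes: x right, y down, z forward; pixel columns grow to the right and rows downward; lengths in m; the calibration is good to about 2 mm. A picture is of the moment at which its call begins. There is no depth.
- ctrl.close_job(): hands the job in; it is judged then, once.
The state is a dict: "clock": time; "joint_pos": joint angles; "qvel": joint speeds; "tau": joint torques, N m; "tool_pos": TCP position; "orientation": TCP orientation; "force": force on the tool from outside, world axes, zero at the start; "moment": the same for the moment, N m; "opening": finger opening in m; "gripper_force": force on a finger pad.
Only numpy, scipy, OpenCV 4.12 (cv2) and the standard library are available. Lean on these libraries where they do the work, as an engineer would, in place of code of your own. Each camera call takes 0.05 s, during which the arm holds its last target. There are 200 camera calls.

## Working session

There is one attempt and no reset: what is moved stays moved. The work goes in short steps, Python scripts to look and compute and a tool call to move; the robot and the scene stay as the last step left them, time stands still between calls to the robot, and variables do not carry over. Pictures are saved under pics/ and viewed, at most 10 in all, crops included, and the job is handed in when it is done.

Besides the shell and the picture viewer there is one more tool, called after ">>>" as a command line: name --argument value ..., lists and objects as JSON in quotes. send_rows: Moves the arm, as the interface text tells. Its arguments: {"type":"object","properties":{"plan":{"type":"array","items":{"type":"array","items":{"type":"array","items":{"type":"number"}}}},"fingers":{"type":"number"}},"required":["plan"]}

```bash
mkdir -p pics; cat > h.py <<'E'
import numpy as np,cv2
from scipy.spatial.transform import Rotation as R
from plant import ctrl
def snap(n,f=None):
    s=ctrl.snapshot(n)
    if f: cv2.imwrite('pics/'+f,s['img'][:,:,::-1])
    return s
def rays(s,px):
    px=np.atleast_2d(np.array(px,float));K=np.array(s['K']);T=np.array(s['pose'])
    d=np.c_[(px[:,0]-K[0,2])/K[0,0],(px[:,1]-K[1,2])/K[1,1]];u=d.copy()
    for _ in range(30): u=d/(1+s['k1']*(u**2).sum(1,keepdims=True))
    return T[:3,3],np.c_[u,np.ones(len(u))]@T[:3,:3].T
def plane(s,px,z):
    o,d=rays(s,px); return o+d*((z-o[2])/d[:,2])[:,None]
def proj(s,P):
    P=np.atleast_2d(P);T=np.array(s['pose']);c=(P-T[:3,3])@T[:3,:3];u=c[:,:2]/c[:,2:]
    u=u*(1+s['k1']*(u**2).sum(1,keepdims=True));K=np.array(s['K'])
    return np.c_[u[:,0]*K[0,0]+K[0,2],u[:,1]*K[1,1]+K[1,2]]
def tri(s1,p1,s2,p2):
    A=np.zeros((3,3));b=np.zeros(3)
    for s,p in((s1,p1),(s2,p2)):
        o,d=rays(s,p);d=d[0]/np.linalg.norm(d[0]);M=np.eye(3)-np.outer(d,d);A+=M;b+=M@o
    return np.linalg.solve(A,b)
def delta(pos,rpy=None):
    "shift (cm) in tool axes and rotvec (deg) to world target"
    o=ctrl.get_obs();Rt=R.from_euler('xyz',o['orientation'],degrees=True)
    d=Rt.inv().apply(np.array(pos)-o['tool_pos'])*100
    r=np.zeros(3) if rpy is None else (Rt.inv()*R.from_euler('xyz',rpy,degrees=True)).as_rotvec(degrees=True)
    return np.round(np.r_[d,r],2)
E
python3 - <<'E'
from h import *
for n in('scene','top'):
    s=snap(n,n+'0.png');print(n,s['K'],s['k1'],np.round(s['pose'],3))
print(ctrl.get_obs())
E
```

```text
scene [[544.58754999   0.         318.81456656]
 [  0.         544.58754999 239.50621584]
 [  0.           0.           1.        ]] 0.0027692255879112897 [[ 0.86   0.286 -0.423  1.122]
 [ 0.511 -0.489  0.707 -0.949]
 [-0.005 -0.824 -0.567  0.916]
 [ 0.     0.     0.     1.   ]]
top [[510.32404852   0.         323.45633178]
 [  0.         510.32404852 235.19326617]
 [  0.           0.           1.        ]] -0.12156736148878082 [[-0.013 -0.997  0.077  0.443]
 [-1.     0.012 -0.013  0.048]
 [ 0.012 -0.077 -0.997  1.376]
 [ 0.     0.     0.     1.   ]]
{'clock': 0.1, 'joint_pos': array([-5.73473570e+01,  2.05865270e+01,  6.40260790e-01, -1.58875363e-02,
       -7.01369857e+01, -1.65077643e+01]), 'qvel': array([-0.05536538, -0.06796079,  0.07044694,  0.04497984, -0.00686661,
       -0.00086176]), 'tau': array([-2.32974475e-03, -5.84161341e+01,  2.93750310e+01,  7.01576516e+00,
        1.01358601e-02, -3.58158593e-05]), 'tool_pos': array([ 0.18755049, -0.64797396,  0.22574068]), 'orientation': array([ 1.79915935e+02, -9.33692276e-03, -1.63860523e+02]), 'force': array([-0.09414271,  0.21987864, -0.23142777]), 'moment': array([-0.00564065,  0.010346  ,  0.04964103]), 'gripper_force': 0.0, 'opening': 0.08777960349061187}
```

View pics/scene0.png

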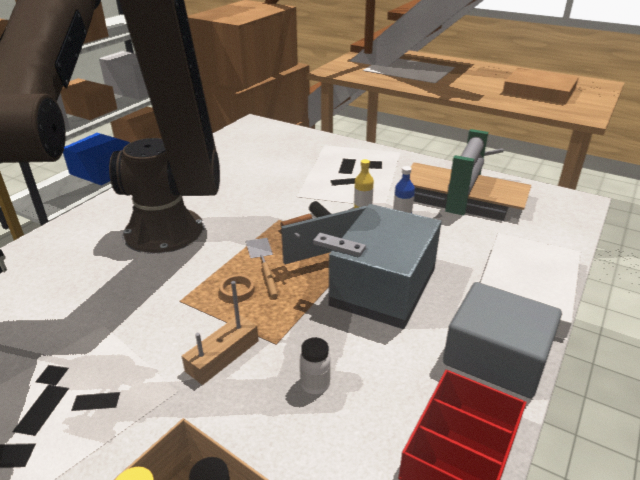

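View pics/top0.png

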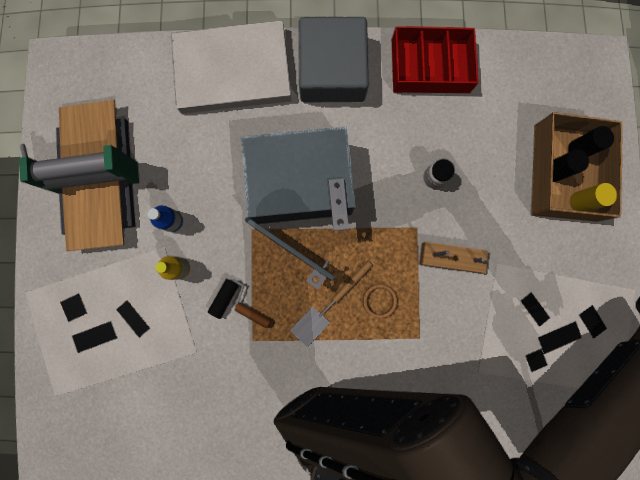

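The scene view shows the cabinet with its door open, the strap at (340,243), and the stand with the tall rod at (237,300) and the short one at (199,345). In the top view the cabinet's top is about (243,138)-(353,213), the strap's end is at (341,222), the door's lug at about (317,281), and the stand at (455,257).

```bash
python3 - <<'E'
from h import *
t=cv2.imread('pics/top0.png');s=cv2.imread('pics/scene0.png')
a=cv2.resize(t[120:300,235:355],None,fx=3.33,fy=3.33,interpolation=cv2.INTER_CUBIC)   #400x600
b=cv2.resize(t[230:285,412:497],(400,259),interpolation=cv2.INTER_CUBIC)
c=cv2.resize(s[270:385,175:275],(296,341),interpolation=cv2.INTER_CUBIC)
o=np.zeros((600,800,3),np.uint8);o[:a.shape[0],:a.shape[1]]=a[:600,:400];o[:259,400:]=b;o[259:600,400:696]=c
cv2.imwrite('pics/crop1.png',o)
E
```

```text
(no output)
```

View pics/crop1.png

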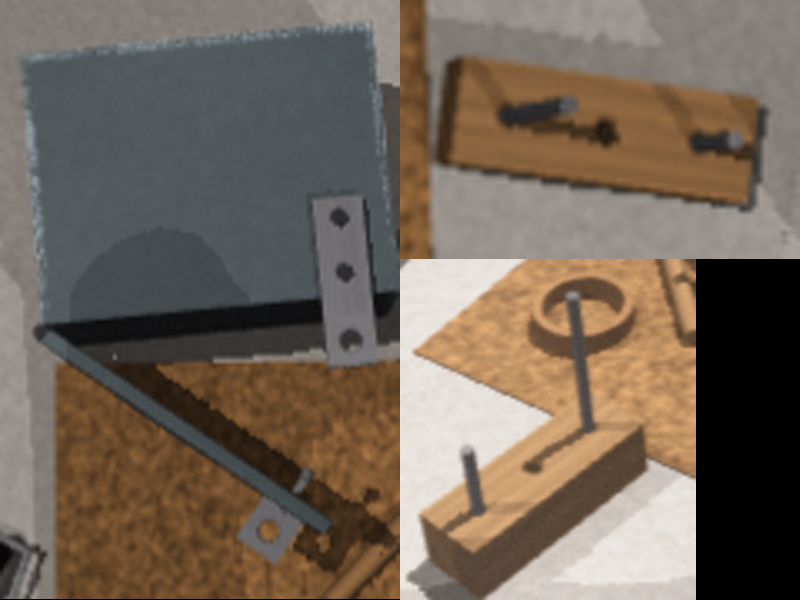

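The crop shows the upper eye at top-view pixel (340.4,222.4), the lug hole at (315.5,279.2), the hinge at (247,219.7) and the door's free end at (333.5,277.4). The long rod's top is at (447.7,252.1), entering the stand at (435.8,254.9).

```bash
python3 - <<'E'
from h import *
np.set_printoptions(precision=4,suppress=True)
t=snap('top');s=snap('scene')
for n,p,z in [('eye',(340.4,222.4),.172),('hinge',(247,219.7),.15),('dend',(333.5,277.4),.15),('lug',(315.5,279.2),.108),('c1',(241.6,137.4),.16),('c2',(346.1,127.2),.16),('bolt1',(337.4,185.5),.172),
 ('rodtop',(447.7,252.1),.18),('rodbase',(435.8,254.9),.05),('mid',(455.6,257.6),.05),('shbase',(475.7,260.4),.05),('shtop',(483.2,259.1),.11),('blue',(155,213),.17),('yel',(163,266),.17),('jar',(442,171),.11)]:
    print(n,plane(t,p,z)[0])
print('scene rodtop',plane(s,(233.4,282.5),.18),'base',plane(s,(238.5,327.1),.05), tri(t,(447.7,252.1),s,(233.4,282.5)))
# bolts in scene
print(proj(s,plane(t,(340.4,222.4),.172)))
E
```

```text
eye [ 0.5655 -0.0081  0.172 ]
hinge [0.577  0.2166 0.15  ]
dend [0.4355 0.0095 0.15  ]
lug [0.4314 0.0528 0.108 ]
c1 [0.7781 0.229  0.16  ]
c2 [ 0.8005 -0.0264  0.16  ]
bolt1 [ 0.6541 -0.0023  0.172 ]
rodtop [ 0.4912 -0.2611  0.18  ]
rodbase [ 0.4896 -0.2628  0.05  ]
mid [ 0.4817 -0.3154  0.05  ]
shbase [ 0.4735 -0.3693  0.05  ]
shtop [ 0.4751 -0.3699  0.11  ]
blue [0.594  0.4364 0.17  ]
yel [0.4667 0.4153 0.17  ]
jar [ 0.7003 -0.2716  0.11  ]
scene rodtop [[ 0.4978 -0.2621  0.18  ]] base [[ 0.4976 -0.2627  0.05  ]] [ 0.4932 -0.2604  0.177 ]
[[320.8645 236.962 ]]
```

The rows are not in the units I measure in: shifts go in shares of 80 cm and turns go in shares of 4 rad. I convert before sending: -32 cm is -0.4, 27 cm is 0.3375, 11 degrees is 0.048.

>>> send_rows --plan '[[[-0.2,0.1688,-0.0438,0,0,0.048],[-0.4,0.3375,-0.0438,0,0,0.048],[-0.4,0.3375,-0.0438,0,0,0.048],[-0.4,0.3375,-0.0438,0,0,0.048],[-0.4,0.3375,-0.0438,0,0,0.048],[-0.4,0.3375,-0.0438,0,0,0.048],[-0.4,0.3375,-0.0438,0,0,0.048],[-0.4,0.3375,-0.0438,0,0,0.048]]]' --fingers 0

```text
clock: 0.87
tool_pos: [0.3722, -0.3707, 0.2553]
orientation: [-180.0, 0.0, -174.9]
force: [1.1, 0.5, -0.6]
opening: 0.0398
gripper_force: 0.0
```

```bash
python3 - <<'E'
from h import *
o=ctrl.get_obs();print(o['clock'],o['tool_pos'],o['orientation'],o['opening'])
print(delta([.43,.13,.24],[180,0,-175]))
E
```

```text
0.8667 [ 0.37219534 -0.37069095  0.25531787] [-1.79993822e+02  2.03417775e-02 -1.74864461e+02] 0.039832667555912006
[-1.024e+01  4.935e+01  1.530e+00 -1.000e-02  2.000e-02  1.400e-01]
```

To row units: 49 cm is 0.6125, -10 cm is -0.125.

>>> send_rows --plan '[[[-0.125,0.6125,0.0188,0,0,0],[-0.125,0.6125,0.0188,0,0,0],[-0.125,0.6125,0.0188,0,0,0],[-0.125,0.6125,0.0188,0,0,0],[-0.125,0.6125,0.0188,0,0,0],[-0.125,0.6125,0.0188,0,0,0],[-0.125,0.6125,0.0188,0,0,0],[-0.125,0.6125,0.0188,0,0,0]]]'

```text
clock: 1.53
tool_pos: [0.4083, -0.0395, 0.2454]
orientation: [180.0, 0.1, -174.9]
force: [0.7, -0.4, 0.1]
opening: 0.0005
gripper_force: 0.0
```

```bash
python3 - <<'E'
from h import *
o=ctrl.get_obs();print(o['clock'],o['tool_pos'],o['orientation'],o['opening'])
print(delta([.43,.13,.24]))
E
```

```text
1.5333 [ 0.40827372 -0.03950047  0.24539964] [ 1.79976671e+02  6.96045485e-02 -1.74852807e+02] 0.0004665591761170654
[-3.68 16.69  0.55  0.    0.    0.  ]
```

To row units: 16.7 cm is 0.2088, -3.7 cm is -0.0463.

>>> send_rows --plan '[[[-0.0463,0.2088,0.0063,0,0,0],[-0.0463,0.2088,0.0063,0,0,0],[-0.0463,0.2088,0.0063,0,0,0],[-0.0463,0.2088,0.0063,0,0,0],[-0.0463,0.2088,0.0063,0,0,0],[-0.0463,0.2088,0.1625,0,0,0],[-0.0463,0.2088,0.1625,0,0,0],[-0.0463,0.2088,0.1625,0,0,0]]]'

```text
clock: 2.2
tool_pos: [0.4307, 0.1289, 0.1143]
orientation: [179.9, 0.1, -174.8]
force: [1.1, -0.0, -2.4]
opening: 0.0004
gripper_force: 0.0
```

```bash
python3 - <<'E'
from h import *
o=ctrl.get_obs();print(o['clock'],o['tool_pos'],o['force'])
H=np.array([.577,.2166])
# contact point 150mm from hinge, tool centre 10+14mm off; arc
for th in (40,30,20,10,5,2,0,-1):
    a=np.radians(-85-th); d=np.array([np.cos(a),np.sin(a)]);n=np.array([-d[1],d[0]])
    p=H+.15*d-.026*n; print(th,np.round(p,4),delta([*p,.115])[:3])
E
```

```text
2.2 [0.43066993 0.12894536 0.1143    ] [ 1.07581311 -0.04036142 -2.40124863]
40 [0.4697 0.1086] [-3.7  -2.38 -0.07]
30 [0.49   0.0916] [-5.57 -4.25 -0.07]
20 [0.5131 0.0784] [-7.75 -5.78 -0.06]
10 [0.538  0.0694] [-10.15  -6.9   -0.06]
5 [0.551  0.0666] [-11.42  -7.3   -0.06]
2 [0.5589 0.0654] [-12.19  -7.49  -0.06]
0 [0.5642 0.0649] [-12.71  -7.59  -0.06]
-1 [0.5668 0.0647] [-12.98  -7.63  -0.05]
```

To row units: -8.7 cm is -0.1088, -3.7 cm is -0.0463.

>>> send_rows --plan '[[[-0.0188,-0.0125,0,0,0,0],[-0.0338,-0.0213,0,0,0,0],[-0.0463,-0.03,0,0,0,0],[-0.0575,-0.0413,0,0,0,0],[-0.07,-0.0525,0,0,0,0],[-0.0825,-0.0625,0,0,0,0],[-0.0963,-0.0725,0,0,0,0],[-0.1088,-0.0788,0,0,0,0]]]'

```text
clock: 2.87
tool_pos: [0.5234, 0.0726, 0.1149]
orientation: [-180.0, -0.0, -174.9]
force: [-1.6, 1.0, 0.1]
opening: 0.0003
gripper_force: 0.6
```

To row units: -3.5 cm is -0.0438, -3.4 cm is -0.0425.

>>> send_rows --plan '[[[-0.0088,-0.005,0,0,0,0],[-0.0175,-0.0075,0,0,0,0],[-0.025,-0.01,0,0,0,0],[-0.0325,-0.0125,0,0,0,0],[-0.0363,-0.0138,0,0,0,0],[-0.04,-0.015,0,0,0,0],[-0.0425,-0.015,0,0,0,0],[-0.0438,-0.015,0,0,0,0]]]'

```text
clock: 3.53
tool_pos: [0.5589, 0.0646, 0.1151]
orientation: [-180.0, -0.0, -174.8]
force: [-0.1, 0.6, -0.7]
opening: 0.0003
gripper_force: 0.1
```

```bash
python3 - <<'E'
from h import *
t=snap('top')
cv2.imwrite('pics/c2.png',cv2.resize(t['img'][110:310,230:390,::-1],(480,600),interpolation=cv2.INTER_CUBIC))
E
```

```text
(no output)
```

View pics/c2.png

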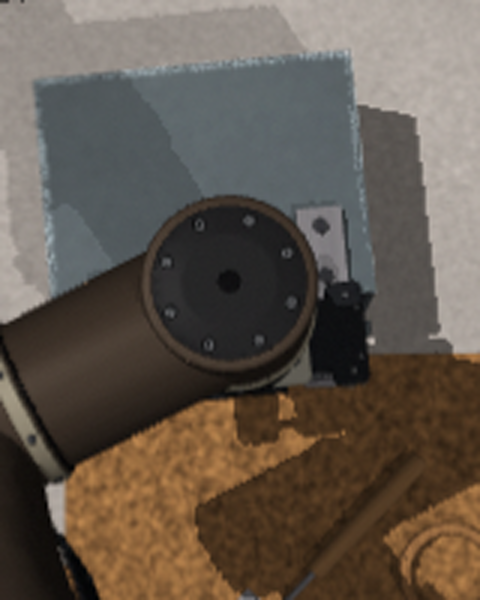

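The arm hides the door, but it is nearly shut. I'll push on in small steps.

To row units: -0.6 cm is -0.0075, -0.45 cm is -0.0056.

>>> send_rows --plan '[[[-0.0019,0,0,0,0,0],[-0.0038,0,0,0,0,0],[-0.0056,0,0,0,0,0],[-0.0075,0,0,0,0,0]]]'

```text
clock: 3.92
tool_pos: [0.5632, 0.0647, 0.1149]
orientation: [-180.0, -0.2, -174.9]
force: [-11.3, 0.7, 8.0]
opening: 0.0002
gripper_force: 5.7
```

To row units: -0.6 cm is -0.0075, -0.45 cm is -0.0056.

>>> send_rows --plan '[[[-0.0019,0,0,0,0,0],[-0.0038,0,0,0,0,0],[-0.0056,0,0,0,0,0],[-0.0075,0,0,0,0,0]]]'

```text
clock: 4.25
tool_pos: [0.569, 0.0646, 0.1148]
orientation: [-179.9, -0.2, -174.9]
force: [-3.9, -2.2, 1.3]
opening: 0.0007
gripper_force: 1.9
```

To row units: -0.4 cm is -0.005, -0.3 cm is -0.0038.

>>> send_rows --plan '[[[-0.0019,0,0,0,0,0],[-0.0038,0,0,0,0,0],[-0.005,0,0,0,0,0]]]'

```text
clock: 4.5
tool_pos: [0.5716, 0.0651, 0.1147]
orientation: [-180.0, -0.4, -174.9]
force: [-18.3, 1.3, 13.6]
opening: 0.0004
gripper_force: 8.8
```

To row units: -0.3 cm is -0.0038, -0.2 cm is -0.0025.

>>> send_rows --plan '[[[-0.0013,0,0,0,0,0],[-0.0025,0,0,0,0,0],[-0.0038,0,0,0,0,0]]]'

```text
clock: 4.75
tool_pos: [0.5716, 0.065, 0.1147]
orientation: [-179.9, -0.6, -174.9]
force: [-30.4, 3.6, 23.8]
opening: 0.0006
gripper_force: 15.0
```

The stop is hard at x = 0.5716, so the door is seated. Backing off and lifting.

To row units: -15 cm is -0.1875, -13 cm is -0.1625.

>>> send_rows --plan '[[[0.05,0,0,0,0,0],[0.1,0,0,0,0,0],[0.15,0,0,0,0,0],[0.15,0,-0.0625,0,0,0],[0.15,0,-0.1125,0,0,0],[0.15,0,-0.1625,0,0,0],[0.15,0,-0.1875,0,0,0],[0.15,0,-0.1875,0,0,0]]]'

```text
clock: 5.42
tool_pos: [0.4615, 0.0566, 0.2718]
orientation: [179.8, 0.7, -174.8]
force: [0.7, 0.2, -0.4]
opening: 0.0002
gripper_force: 0.0
```

To row units: -33 cm is -0.4125.

>>> send_rows --plan '[[[0,-0.4125,0,0,0,0],[0,-0.4125,0,0,0,0],[0,-0.4125,0,0,0,0],[0,-0.4125,0,0,0,0],[0,-0.4125,0,0,0,0],[0,-0.4125,0,0,0,0],[0,-0.4125,0,0,0,0],[0,-0.4125,0,0,0,0]]]' --fingers 1

```text
clock: 6.08
tool_pos: [0.4881, -0.2758, 0.2652]
orientation: [-180.0, 0.1, -174.9]
force: [1.3, 1.0, -0.1]
opening: 0.0482
gripper_force: 0.0
```

```bash
python3 - <<'E'
from h import *
o=ctrl.get_obs();print(o['clock'],o['tool_pos'],o['orientation'],o['opening'])
t=snap('top');w=snap('wrist');s=snap('scene')
a=cv2.resize(t['img'][120:260,235:365],(390,420),interpolation=cv2.INTER_CUBIC)
b=cv2.resize(w['img'],(400,300),interpolation=cv2.INTER_AREA)
c=cv2.resize(s['img'][190:290,270:400],(390,300),interpolation=cv2.INTER_CUBIC)
im=np.zeros((600,800,3),np.uint8);im[:420,:390]=a;im[:300,400:]=b;im[300:,400:790]=c
cv2.imwrite('pics/c3.png',im[:,:,::-1])
print(proj(w,[[.49,-.262,.18],[.4817,-.3154,.05]]))
E
```

```text
6.0833 [ 0.48814988 -0.27577466  0.26522447] [-1.79973494e+02  7.48440287e-02 -1.74858260e+02] 0.0482123979772918
[[347.26452771 248.56223174]
 [287.91395128 202.41134788]]
```

View pics/c3.png

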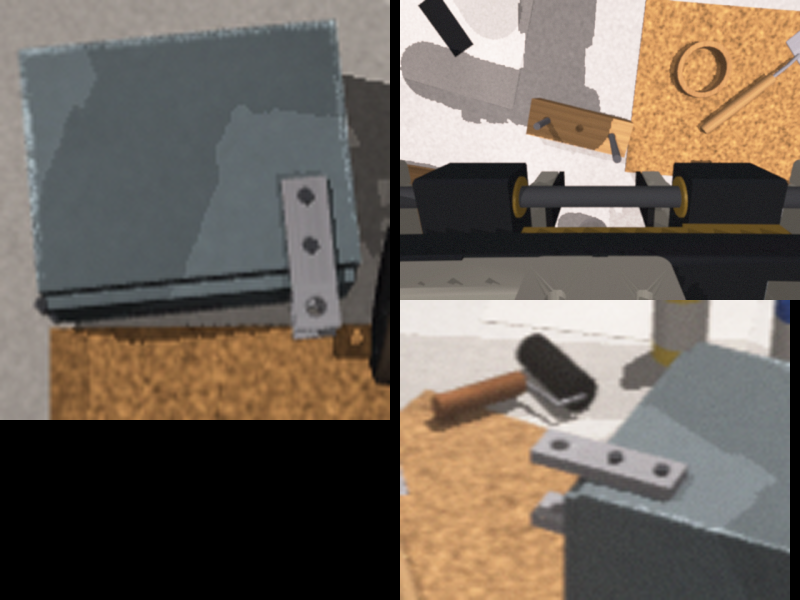

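The door is shut: its edge lies flush along the cabinet's front, with the upper eye at top-view pixel (340.3,222). In the wrist view the rod's top is near (349,252) and the middle hole near (286,205), which agrees with the top camera.

```bash
python3 - <<'E'
from h import *
o=ctrl.get_obs();print(o['clock'],o['tool_pos'],o['opening'])
w=snap('wrist');t=snap('top');print(np.round(w['pose'],4),w['K'][0])
a=cv2.resize(w['img'][140:280,190:390],(800,560),interpolation=cv2.INTER_CUBIC)
cv2.imwrite('pics/c4.png',a[:,:,::-1])
E
```

```text
6.2333 [ 0.48781488 -0.2758349   0.26420779] 0.05990041941639442
[[-8.480e-02  9.656e-01  2.459e-01  4.224e-01]
 [ 9.964e-01  8.220e-02  2.090e-02 -2.820e-01]
 [-1.000e-04  2.468e-01 -9.691e-01  4.236e-01]
 [ 0.000e+00  0.000e+00  0.000e+00  1.000e+00]] [362.82709604   0.         319.68887717]
```

View pics/c4.png

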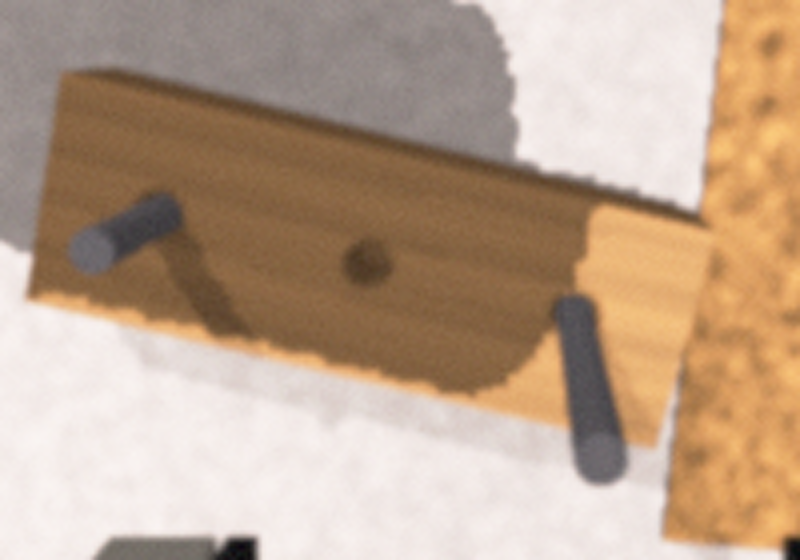

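In the wrist crop the rod's top is at pixel (340.3,255), its base at (333.5,215.8) and the middle hole at (282,205.8).

```bash
python3 - <<'E'
from h import *
np.set_printoptions(precision=4,suppress=True)
w=snap('wrist');t=snap('top')
print(w['K'],'rodtop',plane(w,(340.3,255),.18),'base',plane(w,(333.5,216),.05),'mid',plane(w,(282,205.8),.05),'shb',plane(w,(230,192.5),.05))
# refine top-view eye & rod top: centroids
g=cv2.cvtColor(t['img'],cv2.COLOR_RGB2GRAY).astype(float)
p=g[215:230,333:349];print(p.astype(int))
E
```

```text
[[362.8271   0.     319.6889]
 [  0.     362.8271 239.1433]
 [  0.       0.       1.    ]] rodtop [[ 0.4946 -0.2589  0.18  ]] base [[ 0.4913 -0.2592  0.05  ]] mid [[ 0.4853 -0.3136  0.05  ]] shb [[ 0.4763 -0.3677  0.05  ]]
[[140 140 141 141 140 140 142 142 140 142 142 141 140 138  80  31]
 [141 141 142 141 141 140 141 140 140 141 141 141 140 137  82  31]
 [140 140 139 140 139 140 139 136 136 140 140 140 140 138  89  31]
 [139 138 139 139 140 134 125 117 123 136 141 141 142 140 109  35]
 [141 141 141 141 130 114  97  74  85 109 137 141 140 139 119  61]
 [141 139 140 134 104 117 135  71  65  73 118 138 139 138 138  89]
 [140 139 139 126 102 123 116  78  69  71  86 134 141 140 139  93]
 [139 140 139 128  95  77  79  86  62  71  85 136 142 141 139 102]
 [139 140 140 138  89  89  88  78  58  67 101 136 140 140 138 103]
 [133 139 138 137 120  94  91  91  80  90 128 140 141 141 140 113]
 [121 140 141 141 141 118 111 107 114 133 142 143 143 143 142 114]
 [120 143 143 142 144 144 143 136 144 143 145 144 144 144 142 119]
 [121 143 142 143 144 145 145 144 145 144 143 144 144 143 141 124]
 [129 142 144 143 144 143 142 142 143 142 134 135 128 127 128 103]
 [136 128 128 127 133 126 132 127 121 121 102 102  85  86  80  64]]
```

To row units: 14.3 cm is 0.1788, 12.5 cm is 0.1563.

>>> send_rows --plan '[[[-0.0075,0.0188,0,0,0,0],[-0.0075,0.0188,0,0,0,0],[-0.0075,0.0188,0.05,0,0,0],[-0.0075,0.0188,0.0875,0,0,0],[-0.0075,0.0188,0.125,0,0,0],[-0.0075,0.0188,0.1563,0,0,0],[-0.0075,0.0188,0.1788,0,0,0],[-0.0075,0.0188,0.1788,0,0,0]]]' --fingers 1

```text
clock: 7.1
tool_pos: [0.4903, -0.2562, 0.1186]
orientation: [179.9, -0.3, -174.8]
force: [-0.8, 1.0, -0.6]
opening: 0.0879
gripper_force: 0.0
```

>>> send_rows --plan '[[[0,0,0,0,0,0],[0,0,0,0,0,0],[0,0,0,0,0,0],[0,0,0,0,0,0],[0,0,0,0,0,0],[0,0,0,0,0,0],[0,0,0,0,0,0],[0,0,0,0,0,0]]]' --fingers 0

```text
clock: 7.77
tool_pos: [0.4925, -0.2578, 0.1222]
orientation: [-180.0, 0.0, -174.9]
force: [-1.0, 0.0, 0.3]
opening: 0.0398
gripper_force: 0.0
```

>>> send_rows --plan '[[[0,0,0,0,0,0],[0,0,0,0,0,0],[0,0,0,0,0,0],[0,0,0,0,0,0],[0,0,0,0,0,0],[0,0,0,0,0,0]]]' --fingers 0

```text
clock: 8.27
tool_pos: [0.4925, -0.2587, 0.1221]
orientation: [-179.9, -0.0, -174.8]
force: [0.2, -5.6, -2.9]
opening: 0.0096
gripper_force: 29.9
```

To row units: -0.1 cm is -0.0013.

>>> send_rows --plan '[[[0,-0.0013,0,0,0,0],[0,-0.0013,0,0,0,0]]]'

```text
clock: 8.43
tool_pos: [0.4926, -0.2593, 0.1221]
orientation: [-180.0, -0.0, -174.9]
force: [-0.3, -3.3, -1.8]
opening: 0.0092
gripper_force: 29.9
```

To row units: -19 cm is -0.2375, -16 cm is -0.2.

>>> send_rows --plan '[[[0,0,-0.0188,0,0,0],[0,0,-0.0375,0,0,0],[0,0,-0.0563,0,0,0],[0,0,-0.075,0,0,0],[0,0,-0.1125,0,0,0],[0,0,-0.15,0,0,0],[0,0,-0.2,0,0,0],[0,0,-0.2375,0,0,0]]]'

```text
clock: 9.1
tool_pos: [0.4925, -0.2586, 0.3148]
orientation: [-180.0, 0.1, -174.8]
force: [1.1, 0.2, -0.1]
opening: 0.0095
gripper_force: 30.0
```

```bash
python3 - <<'E'
from h import *
o=ctrl.get_obs();print(o['clock'],o['tool_pos'],o['force'],o['opening'],o['gripper_force'])
print(delta([.515,-.008,.325])); print(delta([.5665,-.008,.325]))
E
```

```text
9.1 [ 0.49247176 -0.25858928  0.31482948] [ 1.07595838  0.22250976 -0.08947889] 0.009463984616700673 29.962981045246124
[-4.5  24.75 -1.02  0.    0.    0.  ]
[-9.63 24.29 -1.01  0.    0.    0.  ]
```

To row units: 24.6 cm is 0.3075, -9.8 cm is -0.1225.

>>> send_rows --plan '[[[-0.1225,0.3075,0,0,0,0],[-0.1225,0.3075,0,0,0,0],[-0.1225,0.3075,0,0,0,0],[-0.1225,0.3075,0,0,0,0],[-0.1225,0.3075,0,0,0,0],[-0.1225,0.3075,0,0,0,0],[-0.1225,0.3075,0,0,0,0],[-0.1225,0.3075,0,0,0,0]]]'

```text
clock: 9.77
tool_pos: [0.5686, -0.0012, 0.3112]
orientation: [180.0, -0.1, -174.6]
force: [-0.3, 0.1, -1.1]
opening: 0.0096
gripper_force: 30.0
```

>>> send_rows --plan '[[[0,0,0,0,0,0],[0,0,0,0,0,0],[0,0,0,0,0,0]]]'

```text
clock: 10.02
tool_pos: [0.5677, -0.0057, 0.3121]
orientation: [180.0, -0.0, -174.9]
force: [-0.2, -0.0, -0.3]
opening: 0.0096
gripper_force: 30.0
```

```bash
python3 - <<'E'
from h import *
o=ctrl.get_obs();print(o['clock'],o['tool_pos'],o['orientation'],o['force'])
w=snap('wrist');s=snap('scene');P=np.array(o['tool_pos'])
F=P-[0,0,.112];E=[P[0],P[1],.172]
print('wrist foot/eye',proj(w,[F,E]),'scene',proj(s,[F,E]))
im=np.zeros((600,800,3),np.uint8)
im[:300,:400]=cv2.resize(w['img'],(400,300),interpolation=cv2.INTER_AREA)
im[:480,400:]=cv2.resize(s['img'][160:280,270:370],(400,480),interpolation=cv2.INTER_CUBIC)
x,y=proj(w,E)[0];x0=int(np.clip(x-50,0,540));y0=int(np.clip(y-35,0,405));print(x0,y0)
im[300:,:400]=cv2.resize(w['img'][y0:y0+75,x0:x0+100],(400,300),interpolation=cv2.INTER_CUBIC)
cv2.imwrite('pics/c5.png',im[:,:,::-1])
E
```

```text
10.0167 [ 0.56770066 -0.0057493   0.31208123] [ 1.79994524e+02 -1.28681305e-02 -1.74904250e+02] [-0.2390429  -0.00846646 -0.33610444]
wrist foot/eye [[320.50200208 234.80115224]
 [320.43043653 226.96638278]] scene [[322.12364072 227.08341128]
 [322.1366268  236.75839003]]
270 191
```

View pics/c5.png

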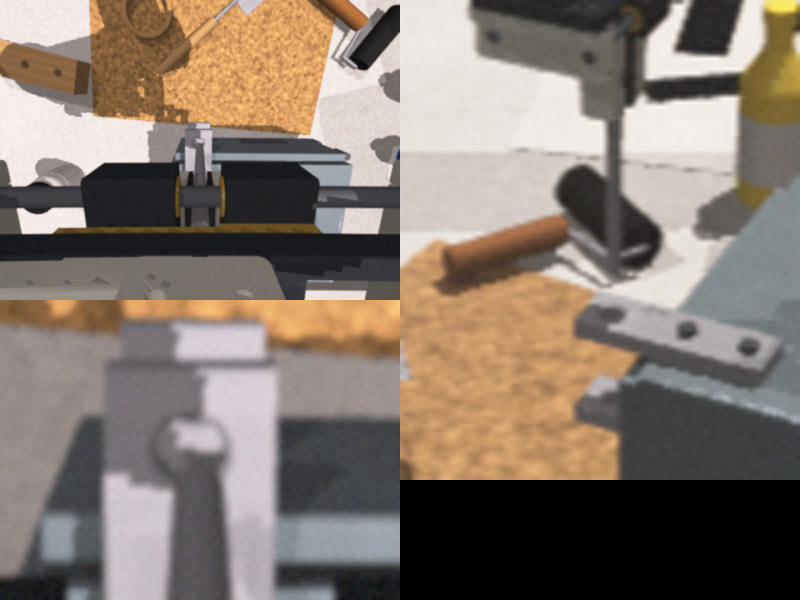

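The wrist view shows the eye at (317.8,227.3) and the rod's foot at about (320,233.7), which puts the foot some 2 mm to +y of the eye. I'll shift by that and lower until just inside the mouth.

To row units: 2 cm is 0.025, -0.17 cm is -0.0021.

>>> send_rows --plan '[[[0,-0.0021,0,0,0,0],[0,-0.0021,0,0,0,0],[0,-0.0021,0.0125,0,0,0],[0,-0.0021,0.025,0,0,0],[0,-0.0021,0.025,0,0,0]]]'

```text
clock: 10.53
tool_pos: [0.5669, -0.0068, 0.289]
orientation: [180.0, -0.2, -174.9]
force: [-0.3, 0.1, -1.6]
opening: 0.0092
gripper_force: 30.0
```

```bash
python3 - <<'E'
from h import *
o=ctrl.get_obs();print(o['clock'],o['tool_pos'],o['orientation'],o['force'])
w=snap('wrist');s=snap('scene');P=np.array(o['tool_pos'])
F=P-[0,0,.112];E=[P[0],P[1],.172]
print('wrist foot/eye',proj(w,[F,E]),'scene',proj(s,[F,E]))
im=np.zeros((600,800,3),np.uint8)
im[:,:400]=cv2.resize(s['img'][205:265,300:340],(400,600),interpolation=cv2.INTER_CUBIC)
im[:,400:]=cv2.resize(w['img'][190:265,295:345],(400,600),interpolation=cv2.INTER_CUBIC)
cv2.imwrite('pics/c6.png',im[:,:,::-1])
E
```

```text
10.5333 [ 0.56685563 -0.00680071  0.28901495] [ 179.98737253   -0.23239323 -174.88442136] [-0.27223493  0.12664571 -1.64153711]
wrist foot/eye [[320.47900218 235.3349056 ]
 [320.4646478  233.84083057]] scene [[321.61395977 235.1587969 ]
 [321.61737492 236.86978089]]
```

View pics/c6.png

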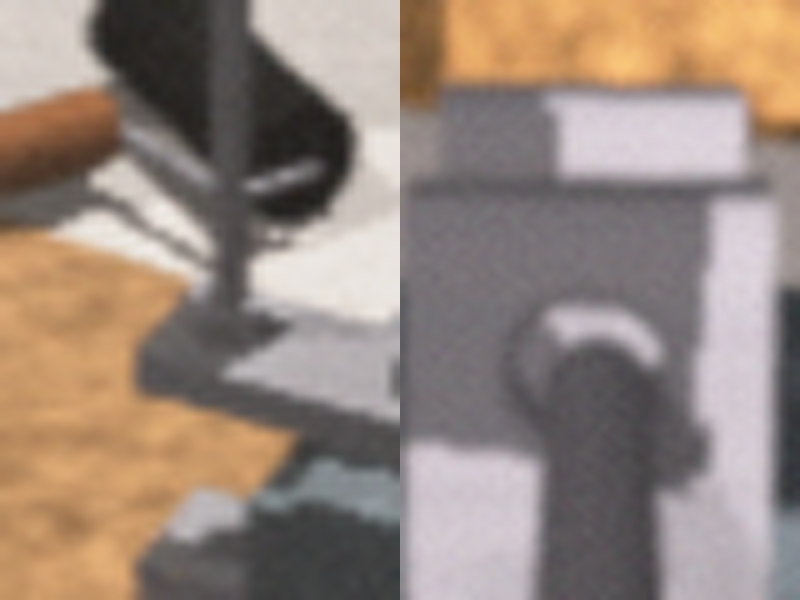

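The foot is just above the mouth. In the wrist crop the rod is at x≈602 and the eye's centre at x≈588, about 1.3 mm apart; the depth direction matches.

To row units: 1.6 cm is 0.02, 1.2 cm is 0.015.

>>> send_rows --plan '[[[0,-0.0014,0,0,0,0],[0,-0.0014,0,0,0,0],[0,-0.0014,0.005,0,0,0],[0,-0.0014,0.01,0,0,0],[0,-0.0014,0.015,0,0,0],[0,-0.0014,0.02,0,0,0],[0,-0.0014,0.02,0,0,0]]]'

```text
clock: 11.22
tool_pos: [0.5678, -0.0078, 0.2748]
orientation: [-180.0, -0.1, -174.9]
force: [0.3, 0.7, -1.5]
opening: 0.0093
gripper_force: 30.0
```

To row units: 4.6 cm is 0.0575, 4 cm is 0.05.

>>> send_rows --plan '[[[0,0,0.01,0,0,0],[0,0,0.02,0,0,0],[0,0,0.03,0,0,0],[0,0,0.04,0,0,0],[0,0,0.05,0,0,0],[0,0,0.0575,0,0,0],[0,0,0.0575,0,0,0],[0,0,0.0575,0,0,0]]]'

```text
clock: 11.88
tool_pos: [0.5682, -0.0078, 0.2297]
orientation: [-180.0, -0.0, -174.8]
force: [-0.3, 0.3, -1.7]
opening: 0.0095
gripper_force: 30.0
```

To row units: 1.2 cm is 0.015, 0.9 cm is 0.0113.

>>> send_rows --plan '[[[0,0,0.0038,0,0,0],[0,0,0.0075,0,0,0],[0,0,0.0113,0,0,0],[0,0,0.015,0,0,0],[0,0,0.015,0,0,0]]]'

```text
clock: 12.3
tool_pos: [0.568, -0.0078, 0.2174]
orientation: [180.0, -0.0, -174.9]
force: [0.7, -0.4, -1.8]
opening: 0.0099
gripper_force: 30.0
```

To row units: 1.2 cm is 0.015, 0.8 cm is 0.01.

>>> send_rows --plan '[[[0,0,0.005,0,0,0],[0,0,0.01,0,0,0],[0,0,0.015,0,0,0],[0,0,0.015,0,0,0]]]'

```text
clock: 12.63
tool_pos: [0.5678, -0.0078, 0.2049]
orientation: [-180.0, -0.1, -174.9]
force: [-0.8, -0.3, -1.5]
opening: 0.0098
gripper_force: 30.0
```

To row units: 1.75 cm is 0.0219, 1.6 cm is 0.02.

>>> send_rows --plan '[[[0,0,0.005,0,0,0],[0,0,0.01,0,0,0],[0,0,0.015,0,0,0],[0,0,0.02,0,0,0],[0,0,0.0219,0,0,0],[0,0,0.0219,0,0,0],[0,0,0.0219,0,0,0]]]'

```text
clock: 13.22
tool_pos: [0.5683, -0.0078, 0.1885]
orientation: [-180.0, -0.0, -174.9]
force: [-0.8, -0.5, -1.8]
opening: 0.0097
gripper_force: 30.0
```

```bash
python3 - <<'E'
from h import *
o=ctrl.get_obs();print(o['clock'],o['tool_pos'],o['force'])
s=snap('scene');P=np.array(o['tool_pos'])
print(proj(s,[P-[0,0,.112],[P[0],P[1],.246],[P[0],P[1],.096]]))
cv2.imwrite('pics/c7.png',cv2.resize(s['img'][190:290,280:400,::-1],(720,600),interpolation=cv2.INTER_CUBIC))
E
```

```text
13.2167 [ 0.56832267 -0.00778789  0.18851395] [-0.77339662 -0.50558071 -1.83574217]
[[321.98236872 268.48502016]
 [321.89068349 211.20665077]
 [321.97247478 262.30974301]]
```

View pics/c7.png

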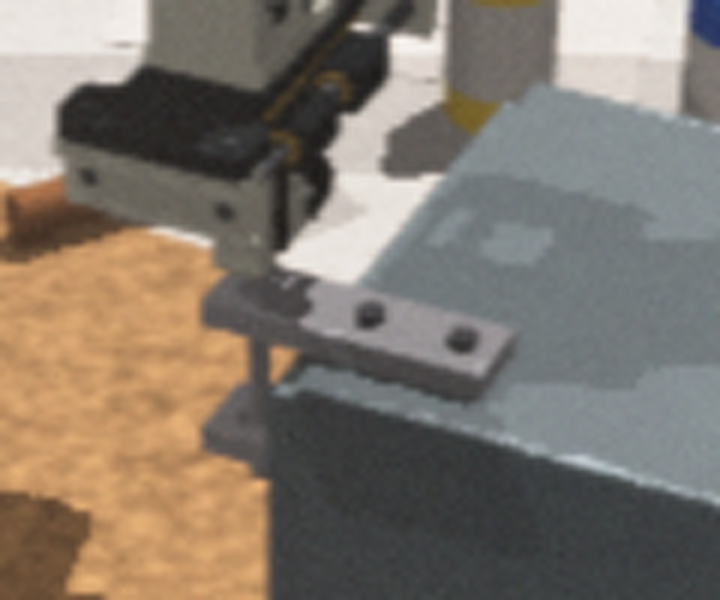

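The rod runs through the strap at about (260,310), through the lug at (258,420), and its tip shows below the lug at (262,472). The foot is worked out to be at z ≈ 0.076, which is 2 cm below the lug.

```bash
python3 -c "
from h import *
print(ctrl.close_job())"
```

```text
the job is handed in; nothing more can be done
None
```

The door is shut and seated on its catch, the long rod is through both eyes with its foot about 2 cm below the lower one and still held in the gripper, and the job was handed in at about 13 s with no verdict shown.

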